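# Seat the keyed specimen carrier in its dock and latch the bail

### The job

Take the brass specimen carrier out of the steel dish, keeping it upright, and set it down in the round recess of the aluminium dock. It goes fully home only when the notch in its rim stands over the key in the recess, so turn it until it drops. Then swing the wire bail with the red knob over it and press it down until it snaps into its catch, and let go; leave the tweezers, the red marker and the blue case where they lie.

Things in the scene. Friction and masses are not known exactly. Their poses are not given: they have to be found in the camera images.
- carrier_grip (a point): Centre of the black bar handle of the loose brass carrier: 32 mm long (carrier x), 14 mm wide (carrier y: grip across this), 14 mm high, on a 10 mm post; 47 mm above the carrier's flat underside. Four stubs stand to 20 mm above the underside: keep fingertips over 22 mm. Carrier 0.13 to 0.21 kg; it starts upright in the dish, z up.
- carrier_notch (a point): Middle of the one notch in the carrier's base, on its -x side, 31 mm from the post's axis; a red dot is beside it. The notch is 9 mm wide, 10.5 mm deep radially and open through the base from top to bottom. The base is a round flange 72 mm across and 13 mm thick, its lower edge bevelled 2 mm. Axes: the carrier's.
- seat (a point): Centre of the flat floor of the dock's round recess, 21 mm above the desk; dock axes: z up, y from the bail's hinge to its catch, -x roughly to the robot. The recess is 75 mm across, 9 mm deep. Seated, the carrier's handle centre is 47 mm above this point; with the notch off the key it stays about 4.5 mm higher, and level or leaning by up to 0.07 rad.
- dock: Aluminium block fixed to the desk, 98 (x) by 136 mm (y -78 to +58 from the origin), top 30 mm high; origin under the recess's centre. On the recess's floor stands a steel key: 6 mm wide, 28 to 37 mm from the centre, 4.5 mm high. Its angle is fixed but not reported: within 0.7 rad either side of the dock's -x. Find it by eye (a white line points to it) or by feel; the notch fits over it within 0.04 rad.
- bail (a joint): Angle of the wire bail (rad). 0: closed, level over the carrier's flange; grows as it is raised; starts at 2.25 to 2.6, leaning back from the recess. The hinge is stiff and stays where it is left. In the last 0.1 rad the cross bar pushes two spring rollers aside (about 5 N down on the knob) and snaps under them. It stops short on a carrier that is not home.
- bail_knob (a point): Centre of the red ball knob, 18 mm across, at the bail's end, 150 mm from the hinge axis and mid-way between the bail's legs. Closed, it lies 88 mm from the recess's centre along the dock's +y, 38.5 mm above the desk, 21 mm clear of the block's end face, on which the catch stands out 5 mm (9 mm as it gives) and rises to 48 mm above the desk.
- bail_bar (a point): Middle of the bail's cross bar, 114 mm from the hinge axis. The bail is 6 mm round bar: two legs 60 mm apart that pass either side of the carrier's handle, this cross bar 44 mm long, and one tongue from its middle out to the knob.
- bail_hinge (a point): Middle of the bail's hinge axis on the dock, 62 mm from the recess's centre along the dock's -y and 38.5 mm above the desk. The axis runs along the dock's x; bail angle 0 points along the dock's +y, pi/2 straight up.
- dish: Round steel dish, 117 mm across, rim 22 mm high, floor 2 mm above the desk, which does not move. Origin at the middle of its underside. The carrier starts in it, within 9 mm of its middle.
- tweezers: Steel tweezers lying on the desk, 113 x 14 x 9 mm; bystander. Origin at its underside.
- marker_red: White marker with a red cap, lying on the desk, 130 x 15 x 16 mm; bystander. Origin at its underside.
- ring_case: Small blue lidded case, 90 x 118 x 43 mm; bystander. Origin at the middle of its underside.
There are look-alikes about, which are no part of the job. Of the things like the dock, leave any that is green; of the rest the larger one is meant.

How it is judged:
On the way, in this order (a step that is already met when the one before it is completed fails the run):
1. the carrier is fully home on the recess's floor, notch over key, with the bail still open (z of carrier_grip in the frame of seat below 0.0487 m and horizontal distance between carrier_grip and seat below 0.004 m and angle between carrier_grip's own z axis and vertical below 0.04 rad and value of joint bail above 0.3 rad), for 0.2 s.
2. the bail has snapped under the catch's rollers (value of joint bail below 0.03 rad), for 0.2 s.
At the end, for the whole second after the job is handed in: The carrier stands upright in the dock's recess, its handle's centre within 4 mm of the recess's axis and its underside within 1.7 mm of the recess's floor (possible only with the notch over the key), and the bail lies closed under the catch's rollers (within 0.03 rad of its stop) (z of carrier_grip in the frame of seat between 0.044 and 0.0487 m and horizontal distance between carrier_grip and seat below 0.004 m and angle between carrier_grip's own z axis and vertical below 0.04 rad and value of joint bail below 0.03 rad); the robot touches nothing.
It fails at once if the carrier is tipped by more than about 35 degrees (angle between carrier_grip's own z axis and vertical above 0.6 rad).
It fails at once if the tweezers, the red marker or the blue case are moved by more than 20 mm (distance of any of tweezers, marker_red, ring_case from where it was at the start of the episode above 0.02 m).
It also fails if it takes over 72 s, if anything falls off the work surface, if the arm or the gripper's body presses on something with over 40 N, if the wrist force passes 120 N, or if a joint passes its speed limit or range.

### The arm

A 6-joint arm with a two-finger parallel gripper is mounted at the origin on a cart in front of the work surface, level with it; the furniture and walls round the work are solid. World frame = base frame: x ahead of the robot, y to its left, z up, the work surface at z = 0. Lengths are in m, angles in rad, forces in N, time in s.
With the tool pointing down it reaches from about 0.3 to 0.875 m from the base axis. Payload 6.4 kg.
Tool frame: the origin (TCP) lies at the very end of the fingers, on their centre line; the grasp point (between the pads) lies 19 mm behind it; x points along the fingers, y is the direction in which the jaws open and shut, and the axes are right-handed (so a half turn about x gives the same grasp; the last joint's range is limited). The gripper opens to 85 mm and grips with 20 to 120 N. Pads are 22 mm wide; open, the fingers measure 114 mm over their backs; the gripper's body (76 mm by 85 mm) begins 54 mm behind the grasp point. The pads swing forward as they close: fully open they stand 13 mm farther back than shut.
Start: joints at [-1.424, 0.181, 1.607, -0, 1.354, -0.206], TCP at [0.199, -0.54, 0.231] pointing down, gripper open.
Joint ranges: [-2.99, 2.99], [-0.89, 2.07], [0.3, 2.58], [-1.14, 4.28], [0, 2.63], [-3.12, 3.12]. Speed limits (rad/s): [2.57, 2.57, 3.01, 3.14, 3.14, 3.14].

### API

Orientations are given as a unit quaternion [w, x, y, z].
In Python, from bench import status, optics, hand_in gives the robot as it stands. The module is installed in compiled form; this text tells all that it offers.
- The arm moves only by the shell command python3 -m jog 'ROWS'. ROWS is JSON, one flat list of numbers, 5 for each row, row after row: the shift along the tool's x, y, z in mm, then the turn about the tool's x in degrees, then the opening in per cent of the stroke, from 0 (shut) to 100 (fully open). In form: [tx, ty, tz, yaw, gripper, tx, ty, tz, yaw, gripper, ...]. A call has exactly 5 rows; each row is the pose to reach, as a shift and turn from the pose commanded when the call began, along the tool's axes at that moment; what a row does not reach only later rows make up. A row lasts 1/10 s, in which the tool goes at most 50 mm and 8.59 degrees, less where a joint would pass 70% of its speed; a pose out of reach is approached as far as the arm can. A call with a gripper value outside its range is refused whole. The fingers move at their own pace and stop on an object; the grip force is fixed at half the most. Time passes only in rows, so rows that repeat a pose let the fingers close, or fill a call up. It gives the time, the measured TCP pose, the force and the opening at its end, in the units of the state.
- status.get_obs(): the state, without advancing time (a new reading comes with each control period).
- optics.camera(name): name is "side" or "top" or "wrist"; returns the picture (400x640x3 uint8, red, green, blue); there is no depth.
- optics.get_calibration(name): a dict with "vertical_fov" (degrees; the focal length in pixels is half the picture's height over the tangent of half this angle, whatever the lens; pixels are square), "cx", "cy" (the principal point, pixels), "k1" (the pictures are not rectified: a ray, as slopes to the right and down, at radius r is drawn at 1 + k1 r^2 times it, then the intrinsics apply), "extrinsics" (4x4, takes a point from camera to world coordinates). Camera axes: x right, y up, looking along -z (the intrinsics and any distortion apply to the point x, -y, -z); pixel columns grow to the right and rows downward; lengths in m; the calibration is good to about 2 mm. A picture is of the moment at which its call begins: read the wrist's pose just before it. get_calibration takes no time and is no camera call; for the wrist camera it gives the pose at the moment of the call.
- hand_in(): hands the job in, once; it reports no verdict.
The state is a dict: "time_s": time; "q": joint angles; "dq": joint speeds; "joint_efforts": joint torques, N m; "eef_pos": TCP position; "eef_rot": TCP orientation; "wrist_force": force on the tool from outside, world axes, zero at the start; "torque": the same for the moment, N m; "opening": opening from 0.0 (shut) to 1.0 (fully open).
Only numpy, scipy, OpenCV 4.12 (cv2) and the standard library are available. Lean on these libraries where they do the work, as an engineer would, in place of code of your own. Each camera call takes 0.05 s, during which the arm holds its last target. There are 200 camera calls.

## Working session

There is one attempt and no reset: what is moved stays moved. The work goes in short steps, Python scripts to look and compute and a shell command to move; the robot and the scene stay as the last step left them, time stands still between calls to the robot, and variables do not carry over. Pictures are saved under pics/ and viewed, on a budget of 10 in all, crops included, one or two more only if the job needs it, and the job is handed in when it is done.

```bash
mkdir -p pics; cat > h.py <<'E'
import numpy as np, cv2
from bench import status, optics
from scipy.spatial.transform import Rotation as R
def K(n):
    c=optics.get_calibration(n); f=200/np.tan(np.radians(c["vertical_fov"])/2)
    return f,c["cx"],c["cy"],c["k1"],np.array(c["extrinsics"])
def ray(n,u,v,k=None):
    f,cx,cy,k1,T=k or K(n); d=np.array([(u-cx)/f,(v-cy)/f]); p=d.copy()
    for _ in range(20): p=d/(1+k1*(p@p))
    return T[:3,3],T[:3,:3]@np.array([p[0],-p[1],-1])
def onz(n,u,v,z,k=None):
    o,d=ray(n,u,v,k); return o+d*(z-o[2])/d[2]
def proj(n,P,k=None):
    f,cx,cy,k1,T=k or K(n); q=T[:3,:3].T@(np.array(P)-T[:3,3]); x=np.array([q[0],-q[1]])/-q[2]
    return x*(1+k1*(x@x))*f+[cx,cy]
def tri(a,b):
    (o1,d1),(o2,d2)=a,b; s=np.linalg.lstsq(np.c_[d1,-d2],o2-o1,rcond=None)[0]
    p,q=o1+d1*s[0],o2+d2*s[1]; return (p+q)/2,np.linalg.norm(p-q)
def pose():
    s=status.get_obs(); return np.array(s["eef_pos"]),R.from_quat(np.roll(s["eef_rot"],-1)).as_matrix(),s
def shot(n,f=None):
    k=K(n); im=optics.camera(n)
    if f: cv2.imwrite("pics/"+f,im[:,:,::-1])
    return im,k
def rel(P):
    p,M,_=pose(); return M.T@(np.array(P)-p)*1000
E
python3 - <<'E'
from h import *
ims=[]
for n in("top","side","wrist"):
    im,k=shot(n,n+"0.png"); print(n,[np.round(x,3).tolist() for x in k])
    ims.append(im)
p,M,s=pose(); print(p,M.round(3),s["time_s"],s["wrist_force"])
E
```

```text
top [434.877, 317.175, 199.644, -0.116, [[-0.006, 0.997, -0.082, 0.434], [-1.0, -0.004, 0.025, 0.002], [0.024, 0.082, 0.996, 1.263], [0.0, 0.0, 0.0, 1.0]]]
side [363.671, 319.001, 198.223, -0.013, [[-0.965, 0.176, -0.193, 0.322], [-0.261, -0.672, 0.693, 0.787], [-0.008, 0.719, 0.695, 0.882], [0.0, 0.0, 0.0, 1.0]]]
wrist [282.036, 320.04, 197.404, -0.027, [[0.346, 0.888, 0.303, 0.276], [-0.938, 0.328, 0.109, -0.511], [-0.003, -0.321, 0.947, 0.374], [0.0, 0.0, 0.0, 1.0]]]
[ 0.19861498 -0.53915485  0.23056766] [[-0.     0.346 -0.938]
 [ 0.001 -0.938 -0.346]
 [-1.    -0.001 -0.   ]] 0.15 [ 0.37402548  0.33457077 -0.42595975]
```

View pics/top0.png

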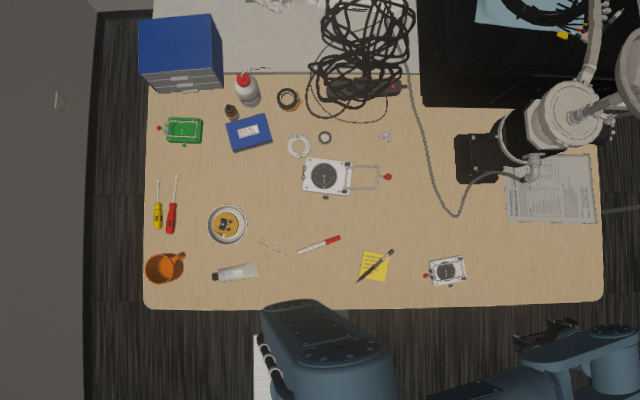

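View pics/side0.png

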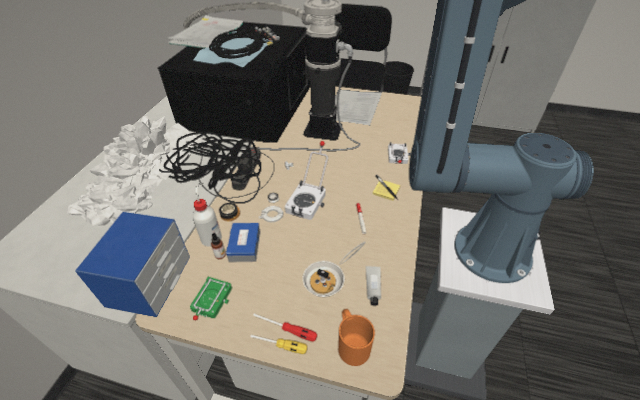

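Candidates in the top view are the white dock (327,177) with its bail and knob at (388,177), the smaller white dock (447,270) and the green one (184,130). By the description it is the dock at (327,177), the larger one that is not green. The carrier is in the dish at (227,225). I'll check this in one crop.

```bash
python3 - <<'E'
from h import *
t=cv2.imread("pics/top0.png"); s=cv2.imread("pics/side0.png")
def crop(im,x,y,w,h,S): return cv2.resize(im[y:y+h,x:x+w],None,fx=S,fy=S,interpolation=cv2.INTER_CUBIC)
a=crop(t,295,150,100,50,4); b=crop(t,203,200,50,50,8)[:400]; c=crop(s,280,175,50,50,8)
out=np.zeros((600,800,3),np.uint8)
out[:200,:400]=a; out[200:600,:400]=b; out[:400,400:800]=crop(s,280,140,60,80,5)[:400,:300] if 0 else cv2.resize(crop(s,280,135,90,90,4),(400,400))
out[400:600,400:800]=crop(s,298,257,50,50,4)[:200].repeat(1,1) if 0 else cv2.resize(s[257:299,292:376],(400,200),interpolation=cv2.INTER_CUBIC)
cv2.imwrite("pics/c1.png",out)
print("dock~",onz("top",327,177,.03),"knob", onz("top",388,177,.12),"carrier",onz("top",227,225,.05),"side",onz("side",323,280,.04))
print("dish by mask")
hsv=cv2.cvtColor(s,cv2.COLOR_BGR2HSV)
E
```

```text
dock~ [ 0.60049795 -0.05683384  0.03      ] knob [ 0.58809177 -0.21555663  0.12      ] carrier [0.46408134 0.22399714 0.05      ] side [0.46149356 0.25154351 0.04      ]
dish by mask
```

View pics/c1.png

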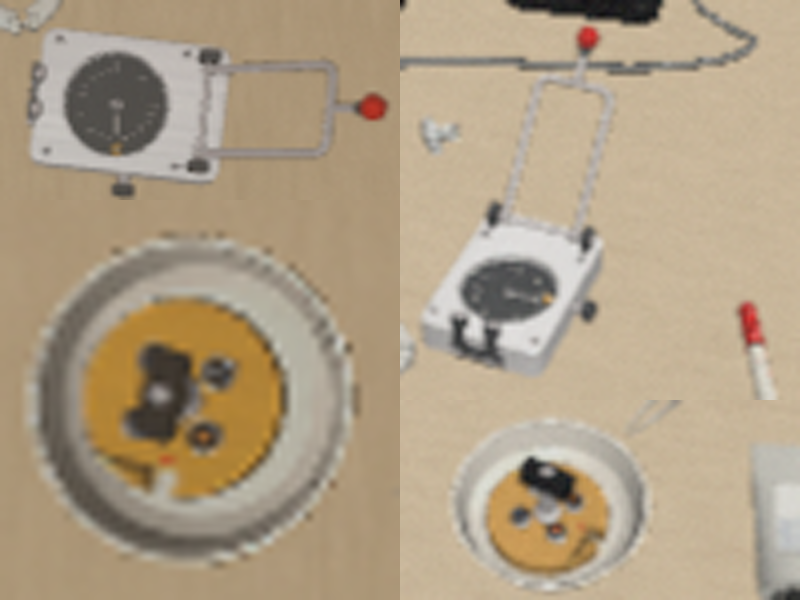

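The crop confirms the choice. The larger white dock has its bail leaning back towards -y, and its white line runs from (324,176) to (324,187), roughly world -x. The carrier's notch is at about (224,236) in the top view, its handle at (223,224). I'll triangulate and move over the carrier.

```bash
python3 - <<'E'
from h import *
c,e=tri(ray("top",222.9,224),ray("side",323,273.4)); print("handle",c,e)
kn,e=tri(ray("top",388.2,176.7),ray("side",322.2,143.6)); print("knob",kn,e)
n=onz("top",223.6,235.6,.015); b=onz("top",226.2,224.8,.015); print("notch",n,"base",b)
k0=onz("top",324.2,176.2,.021);k1=onz("top",324,187.2,.021);print(k0,k1)
print(rel([c[0],c[1],.17]))
E
```

```text
handle [0.46629174 0.23592335 0.04724533] 0.0013791035278687784
knob [ 0.5853552  -0.21103646  0.14654364] 0.00010034806386382788
notch [0.43462685 0.2399624  0.015     ] base [0.46552343 0.23271078 0.015     ]
[ 0.60405674 -0.04920791  0.021     ] [ 0.57217347 -0.04839289  0.021     ]
[  61.56677694 -634.77662304 -518.97366335]
```

```bash
python3 -m jog '[0,-635,-519,30,100,0,-635,-519,30,100,0,-635,-519,30,100,0,-635,-519,30,100,0,-635,-519,30,100]'; python3 -c "
from h import *
print(rel([.4663,.2359,.17]))"
```

```text
time_s: 0.65
eef_pos: [0.2804, -0.3013, 0.2309]
eef_rot: [-0.061, 0.704, -0.061, -0.704]
wrist_force: [0.7, -1.0, -0.6]
opening: 1.001
[  61.15125029 -561.19491919  -90.24487145]
```

```bash
python3 -m jog '[20,-561,-90,0,100,20,-561,-90,0,100,20,-561,-90,0,100,20,-561,-90,0,100,20,-561,-90,0,100]'; python3 -m jog '[50,-310,-50,0,100,50,-310,-50,0,100,50,-310,-50,0,100,50,-310,-50,0,100,50,-310,-50,0,100]';  python3 -c "
from h import *
print(rel([.4663,.2359,.17]))"
```

```text
time_s: 1.15
eef_pos: [0.3614, -0.065, 0.2226]
eef_rot: [-0.06, 0.705, -0.061, -0.704]
wrist_force: [0.2, -0.7, 0.3]
opening: 1.001
time_s: 1.65
eef_pos: [0.4415, 0.1689, 0.1829]
eef_rot: [-0.06, 0.705, -0.06, -0.704]
wrist_force: [1.5, -1.1, 0.5]
opening: 1.001
[ 12.85595675 -70.18649539 -13.08188627]
```

```bash
python3 -m jog '[5,-69,-13,0,100,5,-69,-13,0,100,5,-69,-13,0,100,5,-69,-13,0,100,5,-69,-13,0,100]' | head -2;  python3 -c "
from h import *
print(rel([.4663,.2359,.17])); im,k=shot('wrist','w1.png'); print(pose()[1].round(3),[x if np.isscalar(x) else x.round(4).tolist() for x in k], proj('wrist',[.4663,.2359,.056],k))"
```

```text
time_s: 2.15
eef_pos: [0.4655, 0.2314, 0.178]
[ 8.03880158e+00 -4.54479613e+00 -1.68739417e-03]
[[-0.    -0.171 -0.985]
 [-0.    -0.985  0.171]
 [-1.     0.     0.   ]] [np.float64(282.0360528130157), 320.0399778595048, 197.40384379357764, -0.026770948477517827, [[-0.1707, 0.9326, 0.3179, 0.547], [-0.9853, -0.1617, -0.0548, 0.2177], [0.0003, -0.3226, 0.9465, 0.3214], [0.0, 0.0, 0.0, 1.0]]] [315.76560032 189.92112236]
```

View pics/w1.png

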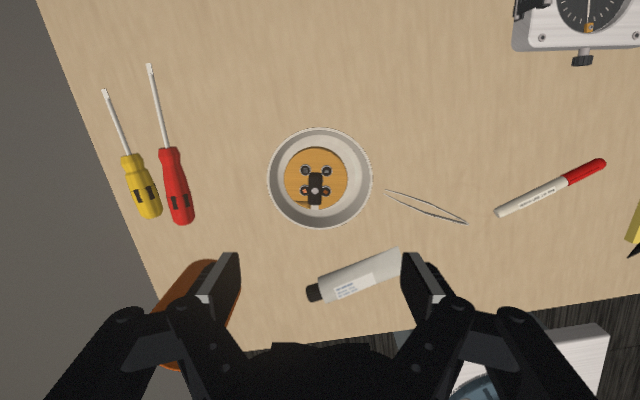

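The wrist view shows the dish at (320,178). The handle centre is at (315,190), which agrees with the triangulation, and the handle runs along the image's vertical with its notch end down. Next I'll measure the angle and refine the position from the mask.

```bash
python3 - <<'E'
from h import *
im=cv2.imread("pics/w1.png"); k=K("wrist")
h=cv2.cvtColor(im,cv2.COLOR_BGR2HSV); 
br=cv2.inRange(h,(10,110,90),(30,255,255)); roi=np.zeros_like(br); roi[135:220,275:360]=255; br&=roi
c=max(cv2.findContours(cv2.morphologyEx(br,cv2.MORPH_CLOSE,np.ones((9,9))),0,2)[0],key=cv2.contourArea)
print("brass",cv2.minEnclosingCircle(c)); (x,y),r=cv2.minEnclosingCircle(c)
print("base centre",onz("wrist",x,y,.015,k))
dk=cv2.inRange(h,(0,0,0),(180,255,60))&roi
n,l,st,ce=cv2.connectedComponentsWithStats(dk)
for i in range(1,n):
    if st[i,4]>8: print(st[i],ce[i])
cv2.imwrite("pics/c2.png",cv2.resize(im[140:220,275:360],None,fx=7,fy=7,interpolation=cv2.INTER_CUBIC))
E
```

```text
brass ((315.1962890625, 177.87603759765625), 31.61686897277832)
base centre [0.46804603 0.23676202 0.015     ]
[301 166   8   8  22] [304.31818182 168.68181818]
[323 167   8   8  39] [326.48717949 170.48717949]
[301 173  29  31 398] [314.77386935 187.92964824]
```

View pics/c2.png

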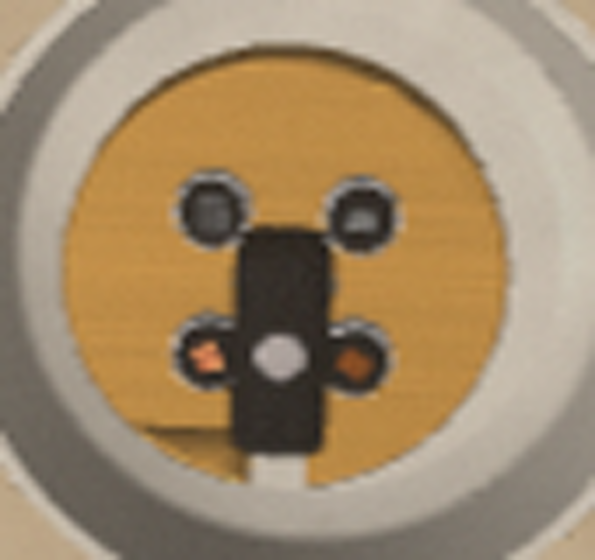

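```bash
python3 - <<'E'
from h import *
P=onz("wrist",275+280/7-.4,140+358/7-.4,.056); print(P); print(rel([P[0],P[1],.049-.016]))
E
```

```text
[0.46581919 0.23708584 0.056     ]
[145.2461369   -5.75900833   0.84826747]
```

```bash
python3 -m jog '[0,-6,1,2,100,50,-6,1,2,100,100,-6,1,2,100,130,-6,1,2,100,145,-6,1,2,100]' | tail -5; python3 -m jog '[0,0,0,0,100,0,0,0,0,20,0,0,0,0,0,0,0,0,0,0,0,0,0,0,0]'; python3 -m jog '[0,0,0,0,0,0,0,0,0,0,0,0,0,0,0,-10,0,0,0,0,-15,0,0,0,0]'
```

```text
time_s: 2.7
eef_pos: [0.4636, 0.2366, 0.0303]
eef_rot: [0.073, -0.702, 0.074, 0.705]
wrist_force: [0.6, 0.3, 0.1]
opening: 0.999
time_s: 3.2
eef_pos: [0.4667, 0.2387, 0.0343]
eef_rot: [-0.073, 0.704, -0.072, -0.703]
wrist_force: [-0.1, -0.4, -0.0]
opening: 0.336
time_s: 3.7
eef_pos: [0.4659, 0.2386, 0.0487]
eef_rot: [0.073, -0.703, 0.073, 0.703]
wrist_force: [0.2, -0.4, -1.9]
opening: 0.149
```

```bash
python3 -m jog '[-40,0,0,0,0,-80,0,0,0,0,-115,0,0,0,0,-120,0,0,0,0,-120,0,0,0,0]'|tail -4; python3 -c "
from h import *
print(rel([.50,-.05,.17]))"
```

```text
eef_pos: [0.4666, 0.2387, 0.1694]
eef_rot: [-0.073, 0.704, -0.072, -0.702]
wrist_force: [0.3, -1.1, -1.6]
opening: 0.149
[ -0.74615743 275.83055178 -91.64238887]
```

```bash
python3 -m jog '[0,40,-14,0,0,0,90,-30,0,0,0,140,-46,0,0,0,185,-61,-5,0,0,230,-76,-10,0]'|tail -4; python3 -m jog '[0,40,-8,0,0,0,45,-8,0,0,0,45,-8,0,0,0,45,-8,0,0,0,45,-8,0,0]'|tail -4;python3 -c "
from h import *
print(rel([.50,-.05,.17])); im,k=shot('wrist','w2.png'); print(pose()[1].round(4)); np.save('k2.npy',k[4]);print(k[4].round(3))
print(proj('wrist',[.604,-.049,.021],k))"
```

```text
eef_pos: [0.4916, -0.0036, 0.1658]
eef_rot: [0.01, -0.706, 0.009, 0.708]
wrist_force: [1.3, 0.8, -1.1]
opening: 0.151
eef_pos: [0.4993, -0.0459, 0.1673]
eef_rot: [0.011, -0.706, 0.01, 0.708]
wrist_force: [-0.7, 0.7, -2.0]
opening: 0.146
[-2.67864188  4.08620035 -0.84082904]
[[-1.000e-03 -2.920e-02 -9.996e-01]
 [ 6.000e-04 -9.996e-01  2.920e-02]
 [-1.000e+00 -5.000e-04  1.000e-03]]
[[-0.029  0.946  0.323  0.582]
 [-1.    -0.027 -0.011 -0.048]
 [-0.001 -0.324  0.946  0.311]
 [ 0.     0.     0.     1.   ]]
[320.67464819  77.08862839]
```

View pics/w2.png

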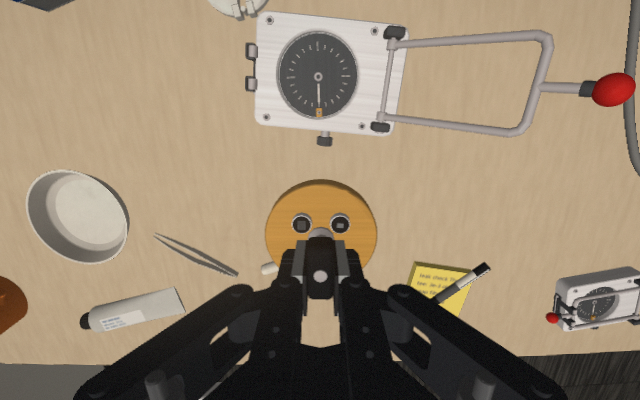

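The recess centre is near (318,76). The white line runs down to an orange mark at (319,113). The carrier is held level, with its stubs at (302,225) and (340,225). Now I'll fit these numerically.

```bash
python3 - <<'E'
from h import *
im=cv2.imread("pics/w2.png"); k=list(K("wrist")); k[4]=np.load("k2.npy")
h=cv2.cvtColor(im,cv2.COLOR_BGR2HSV); roi=np.zeros(im.shape[:2],np.uint8); roi[25:125,270:365]=255
dk=cv2.inRange(h,(0,0,0),(180,255,110))&roi
dk=cv2.morphologyEx(cv2.morphologyEx(dk,cv2.MORPH_CLOSE,np.ones((7,7))),cv2.MORPH_OPEN,np.ones((9,9)))
c=max(cv2.findContours(dk,0,2)[0],key=cv2.contourArea); e=cv2.fitEllipse(c); print("recess",e)
og=cv2.inRange(h,(5,90,80),(30,255,255))&roi; og[:95]=0; ys,xs=np.nonzero(og); print("orange",xs.mean(),ys.mean(),len(xs),xs.min(),xs.max(),ys.min(),ys.max())
wl=cv2.inRange(h,(0,0,140),(180,90,255))&roi
pts=[(x,y) for y in range(86,106) for x in range(312,327) if wl[y,x]]
vx,vy,x0,y0=cv2.fitLine(np.array(pts,np.float32),2,0,.01,.01).ravel(); print("line",len(pts),vx/vy,x0,y0)
C=onz("wrist",*e[0],.03,k); 
# floor-level line
a=onz("wrist",x0-vx/vy*10,y0-10,.021,k); b=onz("wrist",x0+vx/vy*10,y0+10,.021,k); d=b-a
O=onz("wrist",xs.mean(),ys.mean(),.0255,k)
print("C rimlevel",C,"floor",onz("wrist",*e[0],.021,k),"O",O,"r",np.linalg.norm((O-C)[:2]),"line yaw",np.arctan2(-d[1],-d[0]),"orange yaw",np.arctan2(*-(O-C)[1::-1]))
p=[k[4][0,3]]
P=np.array([.4993,-.0459,.1673])
print("recess rect pts: block corners")
big=cv2.resize(im[15:150,235:420],None,fx=4,fy=4,interpolation=cv2.INTER_CUBIC); 
car=cv2.resize(im[170:295,255:385],None,fx=4,fy=4,interpolation=cv2.INTER_CUBIC)
out=np.zeros((600,800,3),np.uint8); out[:540,:740]=big
cv2.imwrite("pics/c3.png",out)
print(pose()[0])
E
```

```text
recess ((317.7611999511719, 74.46915435791016), (76.33919525146484, 82.116455078125), 179.32754516601562)
orange 318.73333333333335 112.13333333333334 45 316 322 108 116
line 44 -0.07191256 318.0 94.318184
C rimlevel [ 0.60564021 -0.04636062  0.03      ] floor [ 0.60639471 -0.04630383  0.021     ] O [ 0.57211588 -0.0461932   0.0255    ] r 0.03352475350867594 line yaw -0.10754458416628519 orange yaw -0.004994153536357489
recess rect pts: block corners
[ 0.49950742 -0.04593682  0.16763441]
```

View pics/c3.png

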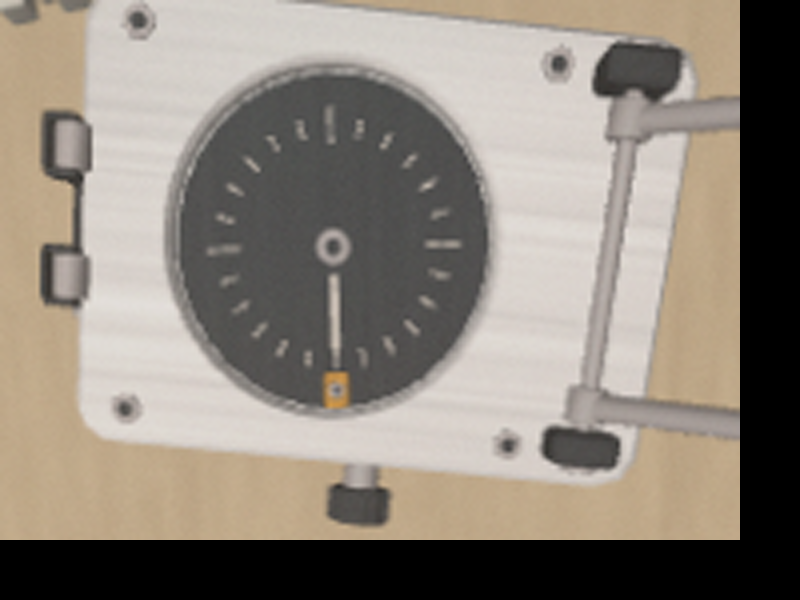

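```bash
python3 - <<'E'
from h import *
im=cv2.imread("pics/w2.png"); k=list(K("wrist")); k[4]=np.load("k2.npy"); k=tuple(k)
S=onz("wrist",317.9,76.4,.021,k); Kx=onz("wrist",318.6,111.9,.0255,k); print("seat",S,"key",Kx,"yaw",np.arctan2(-(Kx-S)[1],-(Kx-S)[0]),np.linalg.norm(Kx-S))
T=pose()[0]; M=pose()[1]; dot=im[268:286,308:334]; g=cv2.cvtColor(dot,cv2.COLOR_BGR2GRAY); _,b=cv2.threshold(g,0,255,cv2.THRESH_OTSU)
n,l,st,ce=cv2.connectedComponentsWithStats(b)
for i in range(1,n): print("dot",st[i],ce[i]+[308,268])
h=cv2.cvtColor(im,cv2.COLOR_BGR2HSV); br=cv2.inRange(h,(10,110,90),(30,255,255)); br[:165]=0; br[245:]=0; br[:,:255]=0; br[:,385:]=0
pts=[]
for y in range(185,235,2):
    xs=np.nonzero(br[y])[0]
    if len(xs)>20: pts+= [(xs.min(),y),(xs.max(),y)]
zt=T[2]-.0147-.047+.013; W=np.array([onz("wrist",*p,zt,k)[:2] for p in pts])
A=np.c_[2*W,np.ones(len(W))]; s=np.linalg.lstsq(A,(W**2).sum(1),rcond=None)[0]; print("flange centre",s[:2],"r",np.sqrt(s[2]+s[:2]@s[:2]),"TCP",T)
d=onz("wrist",320,276,T[2]+.0217,k); print("dot world",d)
print("tool yaw",np.arctan2(-M[1,2],-M[0,2]))
E
```

```text
seat [ 0.60468727 -0.04638134  0.021     ] key [ 0.57233745 -0.04607062  0.0255    ] yaw -0.009604566716881872 0.03266277752610839
dot [  5   2  15  13 132] [319.96969697 275.81060606]
flange centre [ 0.4879482  -0.04537109] r 0.041165279049387965 TCP [ 0.49950742 -0.04593682  0.16763441]
dot world [ 0.49885744 -0.0454968   0.18933441]
tool yaw -0.029223615275538992
```

```bash
python3 -c "
from h import *
print(rel([.6053,-.0468,.075]))"; python3 -m jog '[0,-1,-45,-1,0,0,-2,-90,-1,0,0,-2,-106,-1,0,0,-2,-106,-1,0,0,-2,-106,-1,0]'|tail -4; python3 -c "
from h import *
print(rel([.6053,-.0468,.075]))"
```

```text
[  92.52680058   -2.17771001 -105.8678377 ]
eef_pos: [0.6052, -0.0475, 0.1675]
eef_rot: [0.004, -0.706, 0.004, 0.708]
wrist_force: [-1.1, -0.4, -2.6]
opening: 0.151
[92.49650387 -0.67913363 -0.25428812]
```

```bash
python3 -m jog '[40,-1,0,0,0,75,-1,0,0,0,95,-1,0,0,0,100,-1,0,0,0,101,-1,0,0,0]'|tail -4; python3 -m jog '[2,0,0,0,0,4,0,0,0,0,6,0,0,0,0,7,0,0,0,0,7,0,0,0,0]'|tail -4; python3 -c "
from h import *
shot('top','t1.png');shot('side','s1.png');p,M,s=pose();print(p,s['wrist_force'],np.arctan2(-M[1,2],-M[0,2]))
a=cv2.imread('pics/s1.png')[150:250,255:355];b=cv2.imread('pics/w2.png')
im,k=shot('wrist'); c=im[100:400,120:520,::-1]
o=np.zeros((600,800,3),np.uint8);o[:400,:400]=cv2.resize(a,(400,400),interpolation=cv2.INTER_CUBIC);o[:300,400:]=c;cv2.imwrite('pics/c4.png',o)"
```

```text
eef_pos: [0.605, -0.0473, 0.067]
eef_rot: [0.005, -0.707, 0.005, 0.708]
wrist_force: [0.1, 0.5, -2.5]
opening: 0.144
eef_pos: [0.606, -0.0478, 0.0603]
eef_rot: [-0.005, 0.707, -0.005, -0.707]
wrist_force: [0.1, -0.1, -1.7]
opening: 0.145
[ 0.60604413 -0.04774252  0.06027155] [ 0.52157627  0.18956258 -1.88620079] -0.013735736275785355
```

View pics/c4.png

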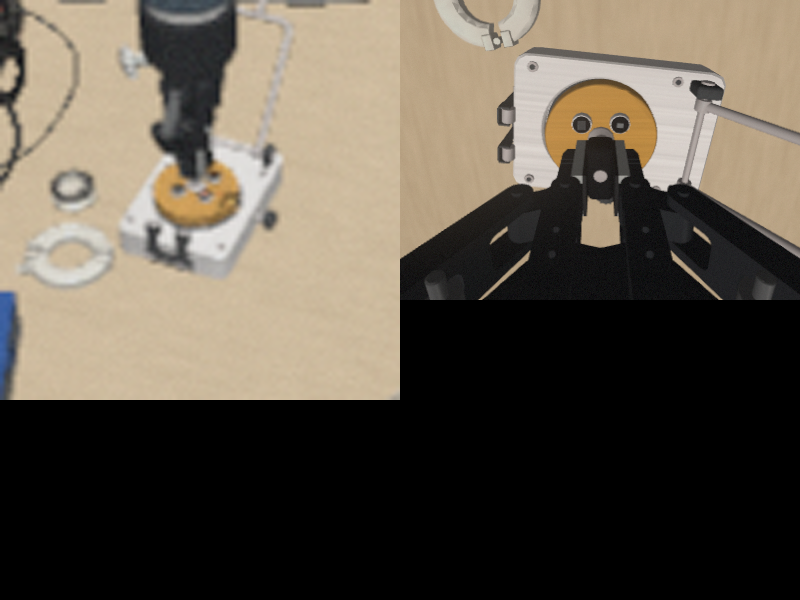

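The side and wrist views show the carrier centred over the recess, with no contact force yet. I'll lower it gently.

```bash
python3 -m jog '[1,0,0,0,0,2,0,0,0,0,3,0,0,0,0,4,0,0,0,0,4,0,0,0,0]'|sed -n '2,4p'; python3 -m jog '[1,0,0,0,0,2,0,0,0,0,3,0,0,0,0,3,0,0,0,0,3,0,0,0,0]'|sed -n '2,4p'
```

```text
eef_pos: [0.6057, -0.0477, 0.0557]
eef_rot: [0.005, -0.707, 0.005, 0.707]
wrist_force: [-0.7, 1.1, -1.9]
eef_pos: [0.6059, -0.0477, 0.0532]
eef_rot: [0.005, -0.707, 0.005, 0.707]
wrist_force: [-3.0, 1.0, 0.5]
```

```bash
python3 -m jog '[0.5,0,0,0,0,1,0,0,0,0,1.5,0,0,0,0,1.5,0,0,0,0,1.5,0,0,0,0]'|sed -n '2,4p'; python3 -c "
from h import *
im,k=shot('wrist','w4.png');p,M,s=pose();print(p,s['wrist_force'],s['torque'],np.arctan2(-M[1,2],-M[0,2]))
d=cv2.threshold(im[255:290,305:335].max(2),110,255,0)[1];n,l,st,ce=cv2.connectedComponentsWithStats(d)
for i in range(1,n):print(st[i],ce[i]+[305,255])"
```

```text
eef_pos: [0.6059, -0.0478, 0.0532]
eef_rot: [0.005, -0.707, 0.005, 0.707]
wrist_force: [-7.8, 0.9, 12.2]
[ 0.60588017 -0.04785618  0.05313119] [-7.81239205  1.2517849  11.67476796] [0.36248676 1.34613889 0.03706037] -0.013509760543409043
[  9  16  13  11 122] [320.04918033 276.02459016]
```

```bash
python3 -m jog '[-1,0,0.5,0,0,-1,0,1,0,0,-1,0,1,2,0,-1,0,1,4,0,-1,0,1,4,0]'|sed -n '2,4p'; python3 -c "
from h import *
p,M,s=pose();print(s['wrist_force'],s['torque'],np.arctan2(-M[1,2],-M[0,2]))"; python3 -m jog '[0,0,0,-4,0,0,0,0,-8,0,0,0,0,-8,0,0,0,0,-8,0,0,0,0,-8,0]'|sed -n '2,4p'; python3 -c "
from h import *
p,M,s=pose();print(s['wrist_force'],s['torque'],np.arctan2(-M[1,2],-M[0,2]))"
```

```text
eef_pos: [0.6055, -0.0478, 0.0531]
eef_rot: [-0.03, 0.707, -0.03, -0.706]
wrist_force: [-2.6, 0.1, 4.2]
[-2.61076908  0.11257785  4.22995727] [0.27830527 0.35187949 0.05796736] -0.08373553244113661
eef_pos: [0.606, -0.0466, 0.0531]
eef_rot: [0.019, 0.708, 0.021, -0.706]
wrist_force: [0.5, 5.6, 3.4]
[0.50408436 5.58813127 3.39055497] [ 1.03427028 -0.01535639 -0.17906688] 0.05672912679802787
```

```bash
python3 -m jog '[0,0,0,4,0,0,0,0,4,0,0,0,0,4,0,0,0,0,4,30,0,0,0,4,45]'|sed -n '2,5p'; python3 -m jog '[-10,0,0,0,60,-50,0,0,0,60,-90,0,40,0,60,-90,0,80,0,60,-90,0,95,0,60]'|sed -n '2,5p'; python3 -c "
from h import *
im,k=shot('wrist','w5.png');np.save('k5.npy',k[4]);u,v=proj('wrist',[.605,-.047,.034],k).astype(int);print(u,v,pose()[0])
cv2.imwrite('pics/c5.png',cv2.resize(im[max(v-75,0):v+75,u-100:u+100,::-1],(800,600),interpolation=cv2.INTER_CUBIC))"
```

```text
eef_pos: [0.6048, -0.0481, 0.0523]
eef_rot: [0.004, -0.707, 0.005, 0.707]
wrist_force: [-0.3, -0.2, -0.6]
opening: 0.442
eef_pos: [0.5077, -0.0463, 0.1443]
eef_rot: [-0.004, 0.707, -0.005, -0.707]
wrist_force: [-0.7, 0.1, -0.9]
opening: 0.6
319 83 [ 0.50653577 -0.04604527  0.14349015]
```

View pics/c5.png

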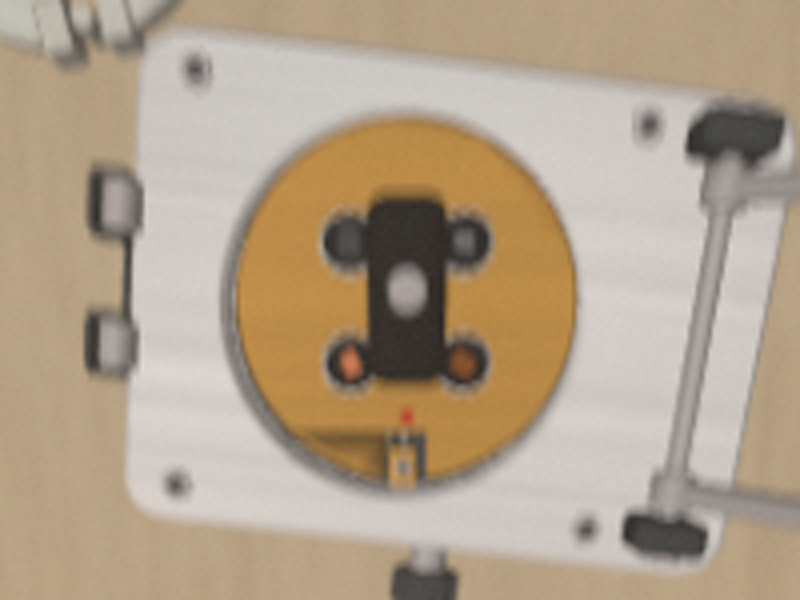

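The key shows inside the notch at about (403,465) in the crop, and contact came at the seated height, so the carrier is home. Now the bail: I'll rise, turn about 84° so the jaws lie along the dock's x, and hover over the knob.

```bash
python3 -m jog '[-50,0,0,-8,60,-90,0,0,-16,60,-102,40,0,-25,60,-102,80,-20,-33,60,-102,120,-50,-42,60]'|sed -n '2,3p'; python3 -m jog '[0,0,0,-8,60,0,0,0,-16,60,0,0,0,-25,60,0,0,0,-33,60,0,0,0,-42,60]'|sed -n '2,3p'; python3 -c "
from h import *
print(rel([.585,-.211,.245]))
p,M,s=pose();print(np.arctan2(-M[1,2],-M[0,2]),s['q'],s['time_s'])"
```

```text
eef_pos: [0.5592, -0.1688, 0.2468]
eef_rot: [0.25, 0.663, 0.248, -0.661]
eef_pos: [0.5588, -0.1676, 0.2449]
eef_rot: [-0.467, -0.531, -0.467, 0.531]
[-3.97648256e-02  3.14948156e+01  3.97846492e+01]
1.444076117451492 [-4.94538362e-01  1.87683919e-01  1.57093833e+00 -2.07862856e-04
  1.38261174e+00 -3.67779345e-01] 11.5
```

```bash
python3 -m jog '[0,31,40,0,60,0,31,40,0,60,0,31,40,0,60,0,31,40,0,60,0,31,40,0,60]'|sed -n '2,3p'; cat > knob.py <<'E'
from h import *
def red(n,f,guess,k=None):
    im,k=shot(n,f); h=cv2.cvtColor(im,cv2.COLOR_RGB2HSV)
    m=cv2.inRange(h,(0,140,60),(8,255,255))|cv2.inRange(h,(172,140,60),(180,255,255))
    g=proj(n,guess,k); N,l,st,ce=cv2.connectedComponentsWithStats(m)
    i=min((i for i in range(1,N) if st[i,4]>5),key=lambda i:np.hypot(*(ce[i]-g))); print(n,ce[i],st[i],"guess",g)
    return ray(n,*ce[i],k)
E
python3 - <<'E'
from knob import *
G=[.5853,-.211,.1465]
a=red("wrist","w6.png",G);b=red("top","t6.png",G);c=red("side","s6.png",G)
for x,y in((a,b),(a,c),(b,c)): print(tri(x,y))
E
```

```text
eef_pos: [0.5837, -0.2102, 0.2451]
eef_rot: [0.466, 0.532, 0.466, -0.532]
wrist [321.37152778 197.80555556] [312 189  19  19 288] guess [322.18833217 199.07529156]
top [332.3125   239.421875] [326 236  14   8  64] guess [388.17987877 176.70435162]
side [321.6        143.06666667] [320 141   4   5  15] guess [322.2272706  143.62048154]
(array([ 0.5157056 , -0.0470306 ,  0.59978525]), np.float64(0.1767692660711824))
(array([ 0.58574975, -0.20773911,  0.15120071]), np.float64(0.001797447592721382))
(array([ 0.48119131, -0.03912477,  0.28811271]), np.float64(0.11700174247678341))
```

```bash
python3 -c "
from h import *
print(rel([.5855,-.2055,.1285]))"; python3 -m jog '[40,0,0,0,60,80,0,0,0,60,105,0,0,0,60,116,0,0,0,60,116,0,0,0,60]'|sed -n '2,4p'; python3 -c "
from h import *
print(rel([.5855,-.2055,.1285]))"
```

```text
[116.65179609   1.03291187  -5.02668762]
eef_pos: [0.5829, -0.2101, 0.1273]
eef_rot: [-0.465, -0.532, -0.467, 0.532]
wrist_force: [0.1, 0.5, 0.8]
[-1.15438925  1.94102237 -4.92870963]
```

```bash
python3 -m jog '[0,1.5,-5,0,60,0,1.5,-5,0,20,0,1.5,-5,0,0,0,1.5,-5,0,0,0,1.5,-5,0,0]'|sed -n '2,5p'; python3 -m jog '[0,0,0,0,0,0,0,0,0,0,0,0,0,0,0,0,0,0,0,0,0,0,0,0,0]'|sed -n '2,5p'; python3 - <<'E'
from h import *
p,M,s=pose(); print(p,s['wrist_force'],s['torque'])
# arc waypoints in tool axes: knob rel hinge, in dock (y,z)
dy=np.array([.117,.993,0]);z=np.array([0,0,1.])
th0=np.pi-np.arctan2(.109,.103)
for th in np.r_[th0,np.arange(2.2,-.01,-.15),0]:
    d=.15*((np.cos(th)-np.cos(th0))*dy+(np.sin(th)-np.sin(th0))*z); print(round(th,2),(M.T@d*1000).round(1))
E
```

```text
eef_pos: [0.5857, -0.207, 0.1298]
eef_rot: [-0.466, -0.532, -0.465, 0.532]
wrist_force: [-4.5, -2.8, 4.2]
opening: 0.175
eef_pos: [0.5857, -0.2072, 0.1296]
eef_rot: [-0.466, -0.532, -0.465, 0.533]
wrist_force: [-4.7, -3.3, 4.7]
opening: 0.168
[ 0.58570345 -0.20717976  0.12963354] [-4.65450467 -3.25233864  4.65808758] [-0.50256521  0.72829639  0.06819523]
2.33 [0. 0. 0.]
2.2 [-12.3  -0.2 -14.7]
2.05 [-24.1  -0.5 -33.8]
1.9 [-33.   -0.9 -54.5]
1.75 [-38.7  -1.2 -76.2]
1.6 [-41.1  -1.5 -98.5]
1.45 [ -40.1   -1.9 -121. ]
1.3 [ -35.8   -2.3 -143.1]
1.15 [ -28.2   -2.6 -164.2]
1.0 [ -17.5   -2.9 -184. ]
0.85 [  -4.    -3.2 -202. ]
0.7 [  12.    -3.4 -217.7]
0.55 [  30.2   -3.6 -230.9]
0.4 [  50.2   -3.8 -241.2]
0.25 [  71.5   -3.9 -248.4]
0.1 [  93.6   -4.  -252.4]
0.0 [ 108.6   -4.  -253.1]
```

```bash
python3 -m jog '[-6,-0.5,-7,0,0,-12,-1,-15,0,0,-18,-1,-24,0,0,-24,-1,-34,0,0,-33,-1.5,-54.5,0,0]'|sed -n '2,5p'; python3 - <<'E'
from knob import *
p,M,s=pose(); print(p,s['wrist_force'])
E
```

```text
eef_pos: [0.592, -0.1504, 0.1604]
eef_rot: [0.465, 0.533, 0.466, -0.532]
wrist_force: [13.6, 4.6, -8.7]
opening: 0.133
[ 0.59196373 -0.15039842  0.16040777] [13.60269233  4.55462107 -8.69374844]
```

```bash
python3 -c "
from h import *
im,k=shot('wrist','w7.png');s,_=shot('side','s7.png');print(proj('side',[.592,-.15,.18]))
o=np.zeros((600,800,3),np.uint8);o[:300,:400]=im[100:400,120:520,::-1];o[:600,400:]=cv2.resize(s[110:230,270:350,::-1],(400,600),interpolation=cv2.INTER_CUBIC)
o[300:600,:400]=cv2.resize(im[230:305,270:370,::-1],(400,300),interpolation=cv2.INTER_CUBIC)
cv2.imwrite('pics/c6.png',o)"
```

```text
[315.48094057 145.48229535]
```

View pics/c6.png

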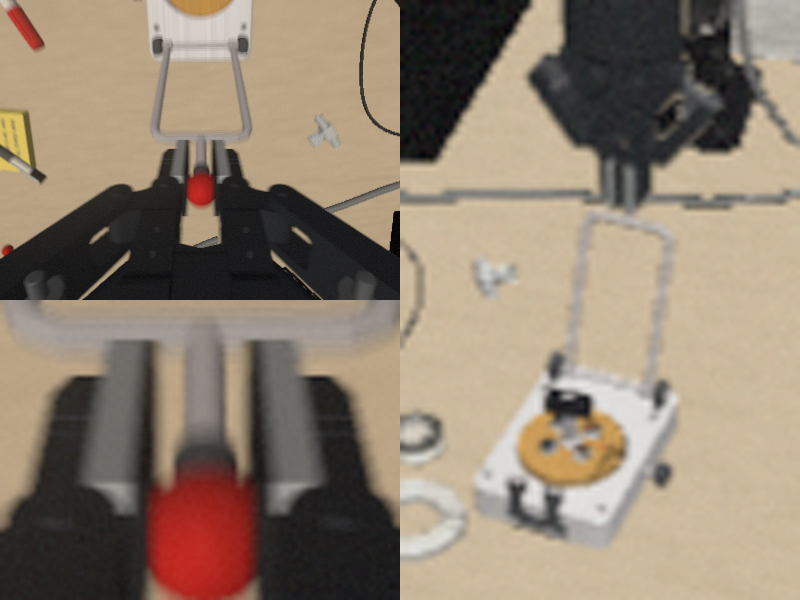

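The ball has slipped to the rear edge of the pads, because the stiff hinge lags. I'll open, centre the pads on the ball and grip again.

```bash
python3 -m jog '[0,0,0,0,20,0,0,0,0,40,0,0,0,0,40,0,0,0,0,40,0,0,0,0,40]'|sed -n '2,5p'; python3 - <<'E'
from knob import *
from scipy.optimize import brentq
H=np.array([.5975,-.108,.0385]);dy=np.array([.117,.993,0])
p,M,s=pose(); o,d=red("wrist","w8.png",p+[0,0,.019])
f=lambda t:(lambda v:(v@dy)**2+v[2]**2-.15**2)(o+t*d-H)
for a,b in((.1,.2),(.2,.25),(.05,.1)):
    try: t=brentq(f,a,b);P=o+t*d;v=P-H;print("knob",P,"th",np.arctan2(v[2],v@dy))
    except ValueError: pass
for t in (.14,.16,.18): print(o+t*d,f(t))
print(p,M.T@(P-p)*1000)
E
```

```text
eef_pos: [0.5915, -0.1522, 0.1616]
eef_rot: [-0.465, -0.532, -0.466, 0.532]
wrist_force: [0.5, 0.7, -0.1]
opening: 0.4
wrist [321.45100354 293.87839433] [306 277  32  34 847] guess [320.13456534 272.68737474]
knob [ 0.5899446  -0.16943765  0.17513614] th 1.9961143207609
[ 0.59118866 -0.15980836  0.18774797] 0.0024981389065036053
[ 0.58953592 -0.17260096  0.17099303] -0.0007101177333189053
[ 0.58788317 -0.18539356  0.1542381 ] -0.0030242835041517993
[ 0.59152732 -0.15224869  0.16159355] [-13.54440603   0.71694489  17.245355  ]
```

```bash
python3 -m jog '[5,0.5,17,0,40,5,0.5,17,0,40,5,0.5,17,0,15,5,0.5,17,0,0,5,0.5,17,0,0]'|sed -n '2,5p'; python3 -m jog '[0,0,0,0,0,0,0,0,0,0,-5,0,-10,0,0,-9,0,-20,0,0,-9,0,-20,0,0]'|sed -n '2,5p'; python3 - <<'E'
from knob import *
p,M,s=pose(); o,d=red("wrist","w9.png",p+[0,0,.019]); print(p)
for t in(.15,.155,.16): print(M.T@(o+t*d-p)*1000, (o+t*d))
E
```

```text
eef_pos: [0.5901, -0.1689, 0.1568]
eef_rot: [0.466, 0.532, 0.465, -0.532]
wrist_force: [1.0, -0.9, -0.5]
opening: 0.169
eef_pos: [0.5927, -0.1465, 0.1653]
eef_rot: [0.466, 0.532, 0.467, -0.531]
wrist_force: [4.0, 0.7, -6.9]
opening: 0.172
wrist [320.02159827 271.00647948] [305 254  31  35 926] guess [320.12627994 272.59543014]
[ 0.59270854 -0.14648903  0.16531681]
[-13.85915678  -0.07272868   2.40663883] [ 0.59232578 -0.14888398  0.17917289]
[-9.5399746  -0.0819659   5.24449852] [ 0.59194502 -0.15169061  0.17485008]
[-5.22079242 -0.09120312  8.0823582 ] [ 0.59156425 -0.15449723  0.17052726]
```

```bash
cat > arc.py <<'E'
from h import *
import sys
H=np.array([.5975,-.108,.0385]);dy=np.array([.117,.993,0]);z=np.array([0,0,1.])
p,M,s=pose(); v=p+[0,0,.019]-H; th0=np.arctan2(v[2],v@dy); print("th",th0,"r",np.hypot(v[2],v@dy),s['wrist_force'].__repr__())
for th in th0-np.arange(1,6)*float(sys.argv[1]): print(round(th,2),(M.T@(H+.15*(np.cos(th)*dy+np.sin(th)*z)-[0,0,.019]-p)*1000).round(1))
E
python3 arc.py .14
```

```text
th 1.8345142231279872 r 0.1509286333043294 array([ 4.29653781,  1.54534429, -7.16323853])
1.69 [ -3.1  -0.  -20.8]
1.55 [ -4.2  -0.3 -41.8]
1.41 [ -2.4  -0.6 -62.7]
1.27 [  2.3  -0.9 -83.1]
1.13 [   9.9   -1.1 -102.7]
```

```bash
python3 -m jog '[-3,0,-21,0,0,-4,0,-42,0,0,-2,0,-63,0,0,2.5,-0.5,-83,0,0,10,-1,-103,0,0]'|sed -n '2,5p'; python3 arc.py .14
```

```text
eef_pos: [0.6061, -0.0459, 0.1581]
eef_rot: [0.466, 0.533, 0.465, -0.532]
wrist_force: [2.5, -0.3, 3.6]
opening: 0.085
th 1.1460426213156163 r 0.15216943506877043 array([ 2.50670154, -0.32460359,  3.5784074 ])
1.01 [ 11.9  -1.5 -17.5]
0.87 [ 24.4  -1.8 -34.4]
0.73 [ 39.   -2.1 -49.4]
0.59 [ 55.7  -2.3 -62.2]
0.45 [ 73.9  -2.6 -72.6]
```

```bash
python3 - <<'E'
from knob import *
p,M,s=pose(); k=K("wrist"); o,d=red("wrist","w10.png",p+[0,0,.019]); 
fwd=-k[4][:3,2]
for D in (.12,.14,.16): t=D/(d@fwd); print(D,M.T@(o+t*d-p)*1000)
H=np.array([.5975,-.108,.0385]);dy=np.array([.117,.993,0])
for t in np.arange(.1,.26,.02):
    v=o+t*d-H; print(round(t,2),np.hypot(v@dy,v[2]).round(4),np.arctan2(v[2],v@dy).round(3))
E
```

```text
wrist [319.68599034 299.19967794] [309 282  22  35 621] guess [320.25514042 272.72726483]
0.12 [-43.61801535  -0.16216265  -3.19660552]
0.14 [-26.985788    -0.22117938  10.06397113]
0.16 [-10.35356065  -0.2801961   23.32454778]
0.1 0.1965 1.156
0.12 0.1761 1.187
0.14 0.1558 1.226
0.16 0.1358 1.277
0.18 0.1164 1.344
0.2 0.0976 1.439
0.22 0.0801 1.576
0.24 0.0649 1.783
```

The ball slipped back again, to about 13 mm behind the pads. From here I'll push with shut fingers, first from behind the knob and later down from above.

```bash
python3 -m jog '[0,0,0,0,40,0,0,0,0,60,0,0,12,0,60,-12,0,37,0,60,-12,0,37,0,60]'|sed -n '2,5p'; python3 -m jog '[0,0,0,0,0,0,0,0,0,0,0,0,0,0,0,0,0,0,0,0,0,0,0,0,0]'|sed -n '2,5p';  python3 - <<'E'
from knob import *
p,M,s=pose(); k=K("wrist"); o,d=red("wrist","w11.png",p+[0,0,.019]); 
H=np.array([.5975,-.108,.0385]);dy=np.array([.117,.993,0])
from scipy.optimize import brentq
t=brentq(lambda t:(lambda v:np.hypot(v@dy,v[2])-.15)(o+t*d-H),.08,.22); v=o+t*d-H
print("th",np.arctan2(v[2],v@dy),"knob in tool",M.T@(o+t*d-p)*1000, p)
E
```

```text
eef_pos: [0.6009, -0.0876, 0.1694]
eef_rot: [0.466, 0.533, 0.464, -0.533]
wrist_force: [0.8, -0.1, 0.3]
opening: 0.601
eef_pos: [0.6002, -0.083, 0.1674]
eef_rot: [-0.466, -0.532, -0.466, 0.532]
wrist_force: [0.5, -0.1, -0.3]
opening: 0.002
wrist [320.37460978 233.31217482] [303 216  35  36 961] guess [320.14113967 272.67748744]
th 1.2653908895189119 knob in tool [-14.13071694   0.09755413 -19.93271526] [ 0.60019664 -0.082963    0.16742583]
```

```bash
python3 -m jog '[-8,0,0,0,0,-3,0,-16,0,0,4,0,-30,0,0,12,0,-43,0,0,21,0,-55,0,0]'|sed -n '2,5p';  cat > th.py <<'E'
from knob import *
from scipy.optimize import brentq
p,M,s=pose(); print(p,s["wrist_force"],s["time_s"]); o,d=red("wrist",None,p+[0,0,.019]); 
H=np.array([.5975,-.108,.0385]);dy=np.array([.117,.993,0])
t=brentq(lambda t:(lambda v:np.hypot(v@dy,v[2])-.15)(o+t*d-H),.08,.24); v=o+t*d-H
print("th",np.arctan2(v[2],v@dy),"knob in tool",M.T@(o+t*d-p)*1000, o+t*d)
E
python3 th.py
```

```text
eef_pos: [0.6075, -0.0271, 0.1457]
eef_rot: [-0.466, -0.532, -0.466, 0.532]
wrist_force: [0.3, 0.5, -0.8]
opening: 0.003
[ 0.60749123 -0.02707204  0.14571184] [ 0.2758714   0.5398465  -0.84473099] 17.95
wrist [319.63615023 224.74061033] [304 209  33  33 852] guess [320.16676783 272.64776028]
th 0.8289905089234944 knob in tool [ -3.37099107  -0.3241201  -19.81337914] [ 0.60977481 -0.00738882  0.14908746]
```

```bash
python3 -m jog '[-22,0,0,0,0,-22,0,-12,0,0,-22,0,-23,0,0,-16,0,-23,0,0,-16,0,-23,0,0]'|sed -n '2,4p'; python3 th.py; python3 -m jog '[10,0,-7,0,0,19,0,-14,0,0,31,0,-23,0,0,44,0,-31,0,0,57,0,-37,0,0]'|sed -n '2,4p'; python3 th.py
```

```text
eef_pos: [0.6095, -0.0053, 0.1606]
eef_rot: [-0.465, -0.531, -0.467, 0.533]
wrist_force: [0.1, -0.0, -0.2]
[ 0.6094846  -0.00529159  0.1605956 ] [ 0.0525717  -0.00108648 -0.21876467] 18.5
wrist [322.12927757 236.02661597] [307 229  29  20 263] guess [320.07904337 272.68928655]
th 0.7808595964318535 knob in tool [16.50891846  1.16034984 -3.16983294] [ 0.61100169 -0.00229344  0.14408354]
eef_pos: [0.6151, 0.0315, 0.104]
eef_rot: [-0.466, -0.532, -0.466, 0.532]
wrist_force: [1.1, -0.0, 0.3]
[0.61508332 0.03150855 0.10396254] [ 1.07776276 -0.0189321   0.34051248] 19.05
wrist [306.55555556 245.66666667] [306 243   2   6   9] guess [320.12483572 272.73514288]
th 0.3691669138155248 knob in tool [11.34628525 -8.42441797  0.82005766] [0.60661157 0.03180684 0.09262579]
```

```bash
python3 -m jog '[10,0,-4,0,0,20,0,-7,0,0,30,0,-10,0,0,38,0,-12,0,0,38,0,-12,0,0]'|sed -n '2,4p'; python3 -m jog '[5,0,0,0,0,9,0,0,0,0,13,0,0,0,0,17,0,0,0,0,19,0,0,0,0]'|sed -n '2,4p'
```

```text
eef_pos: [0.6161, 0.0427, 0.066]
eef_rot: [-0.465, -0.531, -0.466, 0.533]
wrist_force: [-0.3, 0.2, -0.2]
eef_pos: [0.6167, 0.0423, 0.048]
eef_rot: [-0.466, -0.532, -0.466, 0.532]
wrist_force: [-0.5, -0.2, -0.3]
```

```bash
python3 -m jog '[1,0,0,0,0,2,0,0,0,0,3,0,0,0,0,3,0,0,0,0,3,0,0,0,0]'|sed -n '2,4p'
```

```text
eef_pos: [0.617, 0.0423, 0.0467]
eef_rot: [-0.466, -0.532, -0.466, 0.532]
wrist_force: [-4.9, 0.2, 8.6]
```

```bash
python3 -m jog '[1,0,0,0,0,2,0,0,0,0,2,0,0,0,0,2,0,0,0,0,2,0,0,0,0]'|sed -n '2,4p'; python3 -m jog '[-30,0,0,0,0,-80,0,0,0,0,-130,0,0,0,0,-150,0,10,0,0,-150,0,20,0,0]'|sed -n '2,4p'; python3 - <<'E'
from knob import *
H=np.array([.5975,-.108,.0385]);dy=np.array([.117,.993,0])
C=H+.15*dy; print("expected",C)
a=red("wrist","w12.png",C);c=red("side","s12.png",C);print(tri(a,c))
k=K("wrist");u,v=proj("wrist",[.61,.0,.04],k).astype(int);print(u,v)
im=cv2.imread("pics/w12.png");s=cv2.imread("pics/s12.png")
su,sv=proj("side",[.607,-.02,.04]).astype(int)
o=np.zeros((600,800,3),np.uint8);o[:400,:400]=cv2.resize(s[sv-50:sv+50,su-50:su+50],(400,400),interpolation=cv2.INTER_CUBIC)
o[:400,400:]=cv2.resize(im[:,120:520],(400,400),interpolation=cv2.INTER_AREA)
cv2.imwrite("pics/c7.png",o)
E
```

```text
eef_pos: [0.6172, 0.0423, 0.0461]
eef_rot: [-0.466, -0.532, -0.466, 0.532]
wrist_force: [-9.4, 0.5, 18.2]
eef_pos: [0.6172, 0.0222, 0.1987]
eef_rot: [0.468, 0.534, 0.463, -0.53]
wrist_force: [0.9, -0.7, 0.7]
expected [0.61505 0.04095 0.0385 ]
wrist [314.78409091 165.21590909] [308 158  15  15 176] guess [314.90618363 164.37246466]
side [292.88235294 214.58823529] [291 213   5   4  17] guess [293.12562787 215.03965369]
(array([0.61530534, 0.0407297 , 0.04050882]), np.float64(0.0010099002912726358))
319 201
```

View pics/c7.png

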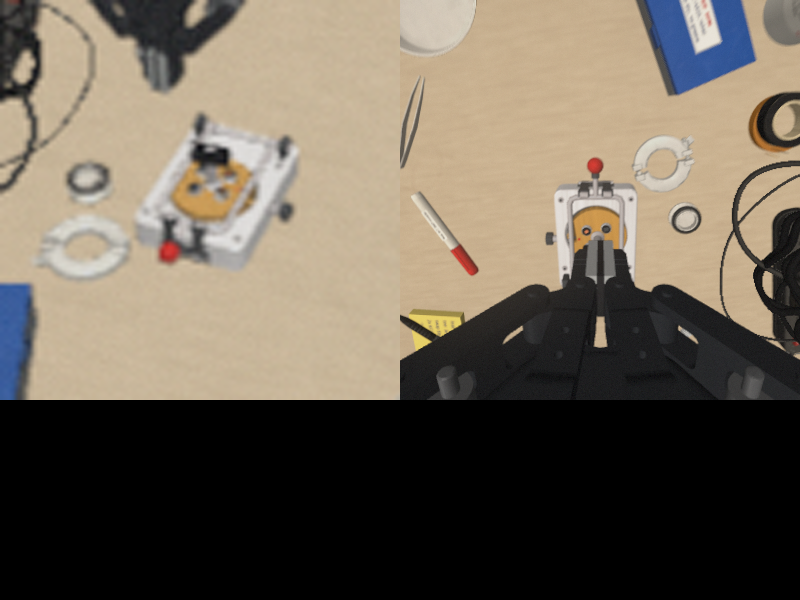

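The bail lies closed. The knob is at (0.615, 0.041, 0.0405), 2 mm from its closed position. It met a hard stop at closed height under 18 N, and the tool is now well clear. Handing in.

```bash
python3 -m jog '[0,0,0,0,0,0,0,0,0,0,0,0,0,0,0,0,0,0,0,0,0,0,0,0,0]'|sed -n '1,4p'; python3 -c "
from bench import hand_in
print(hand_in())"
```

```text
time_s: 22.2
eef_pos: [0.6143, 0.0229, 0.1932]
eef_rot: [-0.466, -0.532, -0.466, 0.532]
wrist_force: [0.2, 0.3, 0.2]
the job is handed in; nothing more can be done
None
```

The job is done and handed in at 22.2 s of the 72 s allowed. The hand-in reports no verdict, so what follows rests on my own checks.

**Carrier:** I lifted it upright from the dish, set it over the key found by eye, and lowered it. It met a hard stop with the tool at 0.0532 m, against 0.0533 predicted when seated and 0.0578 if it stood on the key. A twist test resisted clearly one way and only weakly the other. The picture after release showed the key inside the notch and the carrier about level, roughly 1 mm off centre.

**Bail:** My pinch grip on the knob slipped twice on the stiff hinge. I then pushed the bail over with shut fingers and pressed down to a firm stop at closed height, with up to 18 N on the tool. I felt no separate snap, but the last picture shows the bar between the catch rollers. The triangulated knob height was 40.5 mm against 38.5 mm nominal, which is within the 2 mm calibration error and the 0.03 rad (4.5 mm) limit.

**Clearance:** The tool ended about 0.15 m above the dock with no force on it. I never approached the tweezers, marker or case, but did not measure their positions again.

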